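# Clamp a harmonica comb in the pinning fixture

## Task

Set the comb unit, reed plate up, on the bed of the clamping fixture between pad and fence, its end right up against the end stop, and let go. Then crank the handwheel clockwise by its grip until the pad just nips the comb tight against the fence, and from there exactly one long division more (20 degrees on the rim scale, read at the red pointer behind the wheel): firm enough for pinning, never squeezed hard. Leave it clamped so and do not disturb the tin, the dropper bottle or the screwdriver.

Things in the scene. Friction and masses are not known exactly. Their poses are not given: they have to be found in the camera images.
- comb_mid (a point): Middle of the loose comb unit: black moulded comb, nickel reed plate on top; 164 long (y), 20 wide (x; 18 below the plate), solid to 23 high (teeth look higher), 60 g, standing comb down on the desk. The point is half-way along and across, 11.5 above the underside. Grasp across the 20, finger tips at least 13 above the underside, to stay above pad and fence.
- fixture: Fixed clamping fixture, grey plate 220 (x, away from the robot) x 255 (y, left); its top, the bed, 12 above the desk. Origin on the desk. In its frame, on the bed: right the pad, left, facing it, the dark steel fence bar along x (150 long, 11 high). The fence is adjustable: its face lies at y = 38 to 62, differs every time and is not measured. Gear housing and wheel: far right.
- bed_stop (a point): Foot of the end stop's face, on the bed at the far end (fixture x = 85, y = 35, z = 12); axes as the fixture's. Stop block 62 wide (y), 26 high. A comb against it has its middle 82 nearer than this face (fixture x = 3).
- clamp_pad: Rubber-faced pad, 110 long, 11 high; origin at the foot of its pressing face, mid-length (fixture x = -6; y = 0 to 7 at first); it moves to +y and pushes the free comb to the fence. It rides on preloaded springs (4.5 N, then 2.1 N per mm, 10 travel) before the carriage that the wheel drives by rack and pinion: one 20 degree division after the nip clamps with about 15.5 N.
- wheel_axis (a point): Centre of the handwheel at its rim's top face, 78 above the desk (fixture x = 0, y = -100); vertical axis, axes as the fixture's. Aluminium rim, radius 56, 14 high, black long marks every 20 degrees, short ones between. The red pointer stands at its far side (+x), 61 from the axis, at most 3 above the rim's top.
- grip_mid (a point): Middle of the black crank grip on the wheel: upright, diameter 17, from the rim's top (78) to 110 above the desk; this point is 95 above the desk, 45 from the wheel's axis. It spins freely on its pin, so the hand need not turn with it.
- wheel (a joint): Handwheel angle, rad: 0 = pad fully back; grows clockwise from above (closing), ends at 3.6. The carriage moves 15 mm per rad. Turning takes about 7 N sideways at the grip while the pad is free or only pushes the loose comb, and about 0.33 N more per newton of clamping; friction keeps it where it is left.
- tin_mid (a point): Printed tin with steel pins, diameter 94, 33 high; centre, half-way up. Bystander.
- dropper_mid (a point): Clear dropper bottle, diameter 25, 84 high; centre, half-way up. Bystander.
- driver_mid (a point): Small red and black screwdriver lying on the orange mat, 145 long (y), 18 high; middle. Bystander.
There are look-alikes about, which are no part of the job. What is meant by the part that bears comb_mid is not blue, and is the larger of those in its own colour.

How it is judged:
On the way, in this order (a step that is already met when the one before it is completed fails the run):
1. the comb unit stands on the bed between pad and fence, its end against the end stop, let go and not yet clamped (x of comb_mid in the frame of fixture between 0.0005 and 0.007 m and y of comb_mid in the frame of fixture between 0.008 and 0.06 m and z of comb_mid in the frame of fixture below 0.0265 m and angle between comb_mid's own z axis and vertical below 0.1 rad and angle between the y axis of comb_mid and the x axis of fixture, either way round below 0.25 rad and contact force between the fingers and comb_unit below 0.1 N and contact force between clamp_pad and comb_unit below 2 N), for 0.2 s.
2. the pad nips the comb (contact force between clamp_pad and comb_unit above 4 N), for 0.1 s.
At the end, for the whole second after the job is handed in: The comb unit stands flat on the bed, within 0.04 rad of the fixture's x axis, its end within 2.5 mm of the end stop, clamped by the pad against the fence with 11.5 to 21 N (one 20 degree division past the nip, 7 degrees less to 9 more); comb and wheel at rest (x of comb_mid in the frame of fixture between 0.0005 and 0.007 m and y of comb_mid in the frame of fixture between 0.008 and 0.06 m and z of comb_mid in the frame of fixture below 0.0265 m and angle between comb_mid's own z axis and vertical below 0.1 rad and angle between the y axis of comb_mid and the x axis of fixture, either way round below 0.04 rad and contact force between clamp_pad and comb_unit between 11.5 and 21 N and linear speed of comb_unit below 0.02 m/s and velocity of joint wheel below 0.05 rad/s); the robot touches nothing.
It fails at once if the comb is squeezed with more than 25 N (contact force between clamp_pad and comb_unit above 25 N).
It fails at once if tin, dropper bottle or screwdriver shifted by more than 15 mm (distance of any of tin_mid, dropper_mid, driver_mid from where it was at the start of the episode above 0.015 m).
It also fails if it takes over 72 s, if anything falls off the work surface, if the arm or the gripper's body presses on something with over 40 N, if the wrist force passes 120 N, or if a joint passes its speed limit or range.

## Robot

A 6-joint arm with a two-finger parallel gripper is mounted at the origin on a cart in front of the work surface, level with it; the furniture and walls round the work are solid. World frame = base frame: x ahead of the robot, y to its left, z up, the work surface at z = 0. Lengths are in m, angles in rad, forces in N, time in s.
With the tool pointing down it reaches from about 0.425 to 0.95 m from the base axis. Payload 3.5 kg.
Tool frame: the origin (TCP) lies midway between the tips of the shut fingers; the grasp point (between the pads) lies 19 mm behind it; z points along the fingers, y is the line along which they close (so a half turn about z gives the same grasp; the last joint's range is limited). The gripper opens to 85 mm and grips with 20 to 120 N. Pads are 22 mm wide; open, the fingers measure 114 mm over their backs; the gripper's body (76 mm by 85 mm) begins 54 mm behind the grasp point. The pads swing forward as they close: fully open they stand 13 mm farther back than shut.
Start: joints at [-0.15, 0.286, 1.577, -0, 1.279, -0.15], TCP at [0.675, 0, 0.231] pointing down, gripper open.
Joint ranges: [-2.77, 2.77], [-0.9, 2.22], [0.21, 2.48], [-1.53, 4.67], [0.24, 2.81], [-2.84, 2.84]. Speed limits (rad/s): [2.79, 2.79, 3.14, 3.14, 3.14, 3.14].

## Interface

Orientations are given as a unit quaternion [x, y, z, w].
In Python, from plant import get_state, read_camera, ctrl gives the robot as it stands.
- The arm moves only by the shell command python3 -m crank 'ROWS' [FORCE]. ROWS is JSON, a list of rows, each a list of 3 entries, a list of its own where there are three numbers: the shift along the tool's x, y, z in mm, then the turn about the tool's z in degrees, then the closure in counts, from 0 (fully open) to 255 (shut). In form: [[[tx, ty, tz], yaw, claw], ...]. A call has 1 to 10 rows; each row is the pose to reach, as a shift and turn from the pose commanded when the call began, along the tool's axes at that moment; what a row does not reach only later rows make up. A row lasts 1/10 s, in which the tool goes at most 50 mm and 8.59 degrees, less where a joint would pass 70% of its speed; a pose out of reach is approached as far as the arm can. A call with a gripper value outside its range is refused whole. The fingers move at their own pace and stop on an object; FORCE is the grip in N (left out, the last holds). Time passes only in rows, so rows that repeat a pose let the fingers close. It gives the time, the measured TCP pose, the force, the opening and the grip force at its end, in the units of the state.
- get_state(): the state, without advancing time (a new reading comes with each control period).
- read_camera(name): name is "scene" or "side" or "wrist"; returns a dict with "frame" (400x640x3 uint8, blue, green, red), "range_z" (400x640 float32, m along the optical axis (not along the pixel's ray), 0 where there is no reading), "vfov" (degrees; the focal length in pixels is half the picture's height over the tangent of half this angle, whatever the lens; pixels are square), "cx", "cy" (the principal point, pixels), "origin" and "orientation" of the camera in the world. Camera axes: x right, y down, z forward; pixel columns grow to the right and rows downward; lengths in m; the calibration is good to about 2 mm. A picture is of the moment at which its call begins.
- ctrl.sign_off(): hands the job in; it is judged then, once.
The state is a dict: "time": time; "qpos": joint angles; "dq": joint speeds; "joint_efforts": joint torques, N m; "eef_pos": TCP position; "tcp_rot": TCP orientation; "contact_force": force on the tool from outside, world axes, zero at the start; "wrist_torque": the same for the moment, N m; "opening": opening from 0.0 (shut) to 1.0 (fully open); "finger_force": force on a finger pad.
Only numpy, scipy, OpenCV 4.12 (cv2) and the standard library are available. Lean on these libraries where they do the work, as an engineer would, in place of code of your own. Each camera call takes 0.05 s, during which the arm holds its last target. There are 200 camera calls.

## Working session

There is one attempt and no reset: what is moved stays moved. The work goes in short steps, Python scripts to look and compute and a shell command to move; the robot and the scene stay as the last step left them, time stands still between calls to the robot, and variables do not carry over. Pictures are saved under pics/ and viewed, at most 10 in all, crops included, and the job is handed in when it is done.

```bash
ls; mkdir -p pics; cat > h.py <<'E'
import numpy as np, cv2
from scipy.spatial.transform import Rotation as R
from plant import get_state, read_camera, ctrl
def shot(n,f=None):
    c=read_camera(n)
    if f: cv2.imwrite('pics/'+f,c['frame'])
    np.savez(''+n+'.npz',**c); return c
def rotm(c):
    o=np.array(c['orientation'],float)
    return o if o.shape==(3,3) else R.from_quat(o).as_matrix()
def cloud(c):
    f=200/np.tan(np.radians(float(c['vfov']))/2); z=c['range_z']
    v,u=np.mgrid[:400,:640]
    p=np.stack([(u-c['cx'])/f*z,(v-c['cy'])/f*z,z],-1)
    w=p@rotm(c).T+np.array(c['origin']); w[z==0]=np.nan; return w
def proj(c,P):
    f=200/np.tan(np.radians(float(c['vfov']))/2)
    p=(np.atleast_2d(P)-np.array(c['origin']))@rotm(c); return p[:,:2]/p[:,2:]*f+[c['cx'],c['cy']]
def load(n): return dict(np.load(''+n+'.npz'))
E
python3 - <<'E'
from h import *
for n in ('scene','side'):
    c=shot(n,n+'0.png'); print(n,c['origin'],c['orientation'],c['vfov'],c['cx'],c['cy'])
print(get_state())
E
```

```text
pics
scene [ 0.26219303 -0.75811387  1.35114813] [ 0.95287557 -0.10484121  0.03106056 -0.28296946] 53.69175098603738 314.89303391280964 199.4344005063633
side [-0.42097238  0.7903259   1.30622832] [-0.36807744  0.85465127 -0.3324891   0.15343143] 43.86950820263808 327.9416974371966 197.42209705665022
{'time': 0.1, 'qpos': array([-1.49980589e-01,  2.87121932e-01,  1.57804229e+00,  4.14992525e-05,
        1.27858227e+00, -1.50008955e-01]), 'dq': array([ 0.00131289, -0.00198871, -0.00388187,  0.00073606,  0.00126963,
        0.00083401]), 'joint_efforts': array([ 1.14915063e-03, -4.07295120e+01, -2.93698221e+01, -1.06323112e-04,
        3.42678482e-03, -4.41654265e-06]), 'eef_pos': array([6.74407335e-01, 1.42275646e-04, 2.30049252e-01]), 'tcp_rot': array([ 7.07100584e-01,  7.07112158e-01, -6.23166667e-04, -8.78527894e-04]), 'contact_force': array([-0.08173929, -0.72563069, -0.04411626]), 'wrist_torque': array([0.0227029 , 0.01603239, 0.02554706]), 'finger_force': 0.0, 'opening': 1.0031335363082452}
```

View pics/scene0.png

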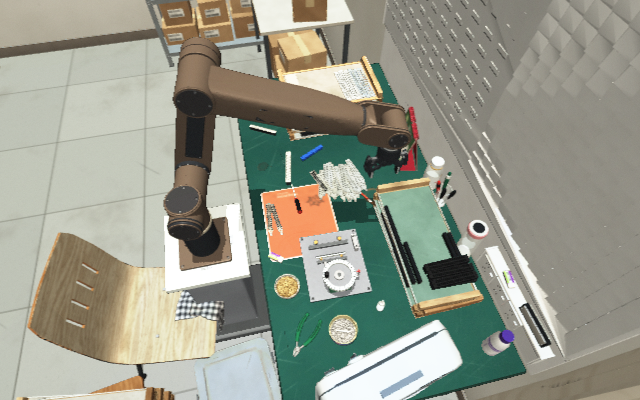

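View pics/side0.png

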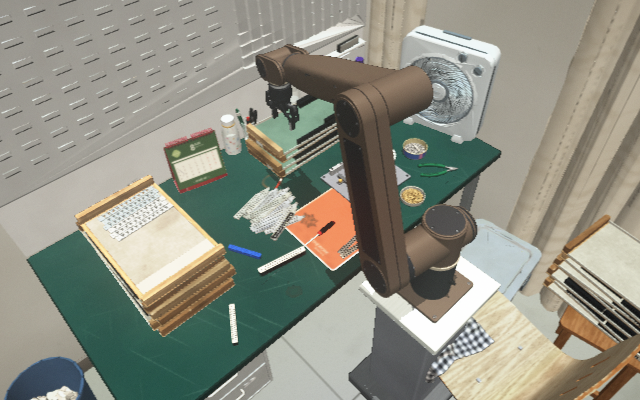

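```bash
python3 - <<'E'
from h import *
c=load('scene'); w=cloud(c)
im=c['frame']
cv2.imwrite('pics/s1.png',cv2.resize(im[110:360,235:400],None,fx=3.2,fy=2.4*1.0)[:600] if 0 else cv2.resize(im[110:350,235:400],None,fx=2.5,fy=2.5,interpolation=cv2.INTER_CUBIC))
for n,pts in (('scene',[(288,153),(289,180),(250,126),(275,132),(303,156),(320,148),(305,240),(355,232),(369,290),(312,301),(342,272),(343,330),(380,305),(297,206)]),('side',[(261,270),(303,249),(231,306),(236,341),(322,230)])):
    w=cloud(load(n))
    for u,v in pts: print(n,u,v,w[v,u].round(3))
w=cloud(load('side'));s=load('side')['frame']
g=s.astype(int); m=(w[...,2]>.012)&(w[...,2]<.035)&(g.min(-1)>110)
k,l,st,ce=cv2.connectedComponentsWithStats(m.astype(np.uint8))
for i in range(1,k):
    if 40<st[i,4]<1500:
        P=w[l==i]; 
        (r)=cv2.minAreaRect((P[:,:2]*1000).astype(np.float32)); print(ce[i].round(),r,np.median(P[:,2]).round(3))
E
```

```text
scene 288 153 [0.389 0.348 0.021]
scene 289 180 [0.366 0.201 0.026]
scene 250 126 [0.248 0.54  0.024]
scene 275 132 [0.355 0.5   0.002]
scene 303 156 [0.45  0.322 0.016]
scene 320 148 [0.532 0.352 0.013]
scene 305 240 [ 0.376 -0.075  0.006]
scene 355 232 [ 0.569 -0.086  0.013]
scene 369 290 [ 0.555 -0.32   0.013]
scene 312 301 [ 0.35  -0.315  0.014]
scene 342 272 [ 0.469 -0.258  0.075]
scene 343 330 [ 0.428 -0.437  0.027]
scene 380 305 [ 0.566 -0.391  0.054]
scene 297 206 [0.374 0.072 0.022]
side 261 270 [0.385 0.354 0.026]
side 303 249 [0.36  0.203 0.02 ]
side 231 306 [0.348 0.495 0.022]
side 236 341 [0.248 0.549 0.019]
side 322 230 [0.378 0.103 0.016]
[514. 122.] ((254.1650390625, -837.2395629882812), (261.21856689453125, 21.889833450317383), 0.03674625605344772) 0.024
[438. 130.] ((440.6263427734375, -576.7847900390625), (288.0438537597656, 28.837665557861328), 13.03855037689209) 0.025
[414. 147.] ((429.75933837890625, -428.7803955078125), (87.78317260742188, 93.35124206542969), 80.41319274902344) 0.019
[230. 148.] ((935.3446044921875, 90.78695678710938), (93.19959259033203, 56.76
[... 899 characters left out ...]
3435974121094, -713.066650390625), (16.833648681640625, 40.22916030883789), 79.88736724853516) 0.021
[ 38. 243.] ((979.7114868164062, 815.2882080078125), (253.42019653320312, 26.12883758544922), 85.88740539550781) 0.024
[281. 259.] ((375.4136657714844, 276.8185729980469), (171.59286499023438, 27.462568283081055), 80.9071273803711) 0.022
[457. 290.] ((-70.44599151611328, -34.305320739746094), (46.180572509765625, 28.055667877197266), 48.115352630615234) 0.014
[441. 306.] ((-68.963623046875, 42.11761474609375), (104.87203979492188, 49.89939880371094), 89.59957885742188) 0.014
[232. 323.] ((303.4114685058594, 522.7369995117188), (15.851045608520508, 128.72430419921875), 59.01826095581055) 0.018
```

View pics/s1.png

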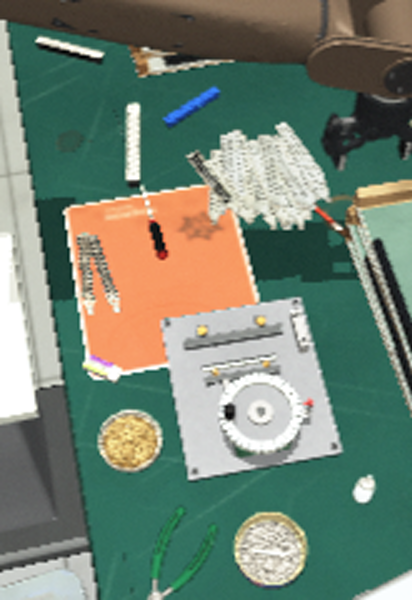

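```bash
python3 -m crank '[[[30,-30,0],2,0],[[65,-70,0],5,0],[[100,-110,0],9,0],[[140,-150,0],9,0],[[175,-190,0],9,0],[[210,-230,0],9,0],[[245,-270,0],9,0],[[277,-299,0],9,0],[[277,-299,0],9,0],[[277,-299,0],9,0]]' 40
python3 - <<'E'
from h import *
c=shot('wrist','w1.png');print(c['origin'],c['orientation'],c['vfov'])
E
```

```text
time: 1.1
eef_pos: [0.374, 0.2783, 0.231]
tcp_rot: [0.759, 0.651, -0.0, -0.0]
contact_force: [0.1, -0.6, -0.9]
opening: 0.998
finger_force: 0.0
[0.3850969  0.35921754 0.37278782] [ 0.98417971 -0.07536597 -0.01318934  0.15980085] 61.416303932697375
```

View pics/w1.png

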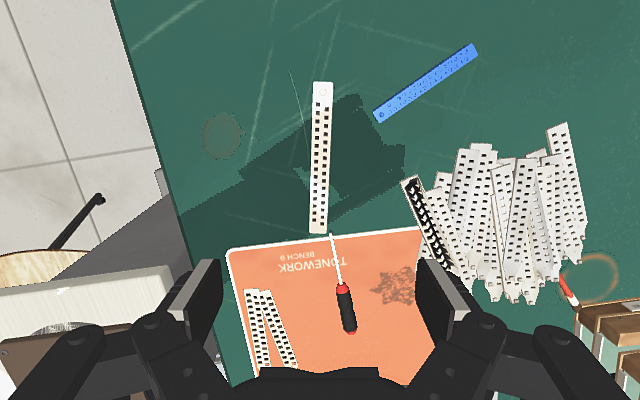

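```bash
cat >> h.py <<'E'
def rect(P):
    (cx,cy),(a,b),t=cv2.minAreaRect((P*1000).astype(np.float32)); 
    if b>a: a,b,t=b,a,t+90
    return cx,cy,a,b,(t+90)%180-90
E
python3 - <<'E'
from h import *
c=load('wrist');w=cloud(c)
print(get_state()['eef_pos'])
roi=np.zeros((400,640),bool);roi[70:245,295:345]=1
m=roi&(w[...,2]>.016)&(w[...,2]<.035)
print(rect(w[m][:,:2]),m.sum(),np.percentile(w[m][:,2],[5,50,95]))
# white pixel endpoints on plane z=.023
m2=roi&(c['frame'].min(-1)>130)
v,u=np.nonzero(m2);f=200/np.tan(np.radians(float(c['vfov']))/2)
d=np.stack([(u-c['cx'])/f,(v-c['cy'])/f,np.ones(len(u))],-1)@rotm(c).T
P=c['origin']+d*((.023-c['origin'][2])/d[:,2])[:,None];print(rect(P[:,:2]))
# fixture from scene+side: plate pts
for n in('scene',):
    w=cloud(load(n));g=load(n)['frame'].astype(int)
    m=(w[...,2]>.007)&(w[...,2]<.018)&(g.max(-1)-g.min(-1)<25)&(g.min(-1)>80)&(w[...,0]>.3)&(w[...,0]<.62)&(w[...,1]<-.03)&(w[...,1]>-.36)
    k,l,st,ce=cv2.connectedComponentsWithStats(m.astype(np.uint8)); i=1+st[1:,4].argmax(); print(n,rect(w[l==i][:,:2]),st[i])
E
```

```text
[0.37520836 0.27744953 0.23105693]
(373.28369140625, 278.3422546386719, 163.94337463378906, 19.98799705505371, 79.26447296142578) 2842 [0.02034577 0.02201939 0.02346604]
(374.5153503417969, 271.9109802246094, 177.48110961914062, 56.039424896240234, 79.51521301269531)
scene (457.43719482421875, -192.24913024902344, 256.2366943359375, 219.30628967285156, 87.69071197509766) [ 300  229   71   73 2310]
```

```bash
python3 -m crank '[[[0,-2,45],2,0],[[0.5,-2,90],2,100],[[0.5,-2,135],2,120],[[0.5,-2,175],2,120],[[0.5,-2,205],2,120],[[0.5,-2,218],2,120],[[0.5,-2,218],2,120]]' 40
python3 -m crank '[[[0,0,0],0,255],[[0,0,0],0,255],[[0,0,0],0,255],[[0,0,0],0,255],[[0,0,0],0,255],[[0,0,0],0,255]]' 40
```

```text
time: 1.85
eef_pos: [0.3735, 0.2765, 0.0115]
tcp_rot: [0.772, 0.635, -0.002, -0.001]
contact_force: [-0.1, 0.2, -0.4]
opening: 0.528
finger_force: 0.0
time: 2.45
eef_pos: [0.3759, 0.2785, 0.0152]
tcp_rot: [0.771, 0.636, 0.002, 0.001]
contact_force: [0.5, -1.2, 7.1]
opening: 0.211
finger_force: 39.1
```

```bash
python3 -m crank '[[[0,0,-20],0,255],[[0,0,-60],0,255],[[-30,15,-100],8,255],[[-70,35,-130],16,255],[[-110,55,-160],24,255],[[-150,70,-190],32,255],[[-190,90,-220],40,255],[[-230,110,-220],48,255],[[-265,125,-220],56,255],[[-288,132,-220],64,255]]' 40
python3 -m crank '[[[0,0,0],8,255],[[0,0,0],17,255],[[0,0,0],17,255],[[0,0,0],17,255]]'
python3 - <<'E'
from h import *
c=shot('wrist','w2.png');print(c['origin'],c['orientation'],get_state()['tcp_rot'])
E
```

```text
time: 3.45
eef_pos: [0.4493, -0.033, 0.2344]
tcp_rot: [0.992, 0.126, 0.001, 0.001]
contact_force: [0.3, 1.2, -0.9]
opening: 0.209
finger_force: 39.7
time: 3.85
eef_pos: [0.4485, -0.0298, 0.2332]
tcp_rot: [1.0, -0.016, -0.0, -0.0]
contact_force: [-0.2, -1.0, 0.2]
opening: 0.209
finger_force: 39.7
[ 0.528214   -0.03170201  0.37504786] [-0.68667184  0.70898654  0.11529623 -0.1119225 ] [ 9.99873711e-01 -1.58920800e-02 -3.90654277e-05 -3.77842754e-05]
```

View pics/w2.png

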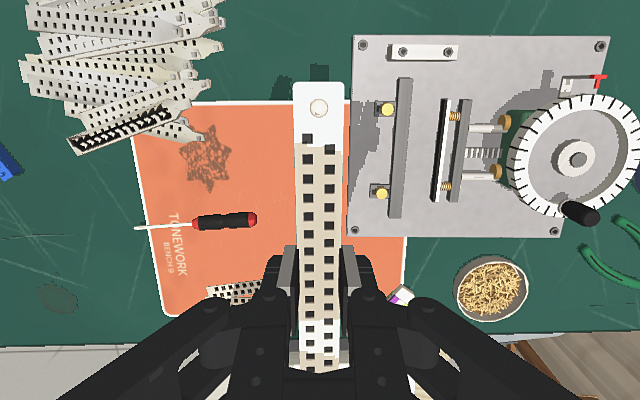

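```bash
python3 - <<'E'
from h import *
c=load('wrist');w=cloud(c)
g=c['frame'].astype(int)
roi=np.zeros((400,640),bool);roi[25:245,340:630]=1
m=roi&(abs(w[...,2]-.0115)<.005)&(g.max(-1)-g.min(-1)<25)
ex=w[m]; r=rect(ex[:,:2]); print('plate',r,np.median(ex[:,2]))
def patch(u0,u1,v0,v1,z0,z1):
    q=np.zeros((400,640),bool);q[v0:v1,u0:u1]=1
    q&=(w[...,2]>z0)&(w[...,2]<z1); return w[q]
st=patch(380,465,38,66,.032,.045);print('stop',rect(st[:,:2]),len(st))
fe=patch(383,420,75,220,.019,.028);print('fence',rect(fe[:,:2]),len(fe))
pa=patch(428,453,90,210,.019,.028);print('pad',rect(pa[:,:2]),len(pa))
ca=patch(453,475,90,210,.019,.035);print('car',rect(ca[:,:2]),len(ca))
wh=patch(500,640,90,225,.07,.083);print('wheel',rect(wh[:,:2]),cv2.minEnclosingCircle((wh[:,:2]*1000).astype(np.float32)),len(wh))
gr=patch(555,605,195,230,.100,.115);print('grip',cv2.minEnclosingCircle((gr[:,:2]*1000).astype(np.float32)),len(gr), np.median(gr,0))
he=patch(290,350,80,130,.2,.27);print('comb',np.median(he,0))
q=np.zeros((400,640),bool);q[80:400,290:350]=1;q&=(w[...,2]>.2)&(w[...,2]<.27)&(g.min(-1)>120);print('combrect',rect(w[q][:,:2]))
print(get_state()['eef_pos'])
E
```

```text
plate (455.7188415527344, -228.96075439453125, 333.17120361328125, 220.04550170898438, 87.85990142822266) 0.011462128375700736
stop (551.3023071289062, -130.837646484375, 62.24964141845703, 13.848258972167969, 88.01109313964844) 1124
fence (453.75238037109375, -108.44807434082031, 149.13449096679688, 28.848207473754883, -1.9899749755859375) 2072
pad (452.24017333984375, -165.73426818847656, 108.6201171875, 22.547609329223633, -0.9361953735351562) 951
car (452.4436340332031, -183.6088409423828, 108.12174987792969, 23.687671661376953, 5.066925525665283) 1275
wheel (455.7284851074219, -261.0164794921875, 111.58683776855469, 110.798828125, -75.03413009643555) ((454.55023193359375, -262.2273254394531), 57.187984466552734) 6823
grip ((409.8301086425781, -260.40899658203125), 8.588537216186523) 404 [ 0.4113646  -0.25782445  0.10839847]
comb [ 0.51956596 -0.03127937  0.24012271]
combrect (457.1885681152344, -29.57559585571289, 141.92437744140625, 22.19352149963379, -1.7867813110351562)
[ 0.44852107 -0.02974561  0.23325697]
```

```bash
python3 - <<'E'
from h import *
c=load('wrist');w=cloud(c)
a=np.radians(-2);Rm=np.array([[np.cos(a),np.sin(a)],[-np.sin(a),np.cos(a)]]);o=np.array([.4587,-.1617])
F=w.copy();F[...,:2]=(w[...,:2]-o)@Rm.T
for v in (130,150,165):
    print(v,[(u,*(F[v,u]*1000).round(0).astype(int),int(c['frame'][v,u].mean())) for u in range(384,480,2)])
print(F[45:70,420].round(3)*1000)
E
```

```text
130 [(384, np.int64(16), np.int64(62), np.int64(11), 196), (386, np.int64(16), np.int64(60), np.int64(11), 197), (388, np.int64(16), np.int64(58), np.int64(12), 195), (390, np.int64(16), np.int64(56), np.int64(11), 198), (392, np.int64(16), np.int64(54), np.int64(13), 133), (394, np.int64(17), np.int64(52), np.int64(16), 46), (396, np.int64(18), np.int64(52), np.int64(22), 159), (398, np.int64(18), np.int64(50), np.int64(24), 156), (400, np.int64(18), np.int64(48), np.int64(24), 150), (402, np.int64(18), np.int64(45), np.int64(21), 151), (404, np.int64(18), np.int64(43), np.int64(23), 143), (406, np.int64(18), np.int64(41), np.int64(21), 151), (408, np.int64(18), np.int64(39), np.int64(22), 128), (410, np.int64(16), np.int64(34), np.int64(11), 194), (412, np.int64(16), np.int64(32), np.int64(12), 191), (414, np.int64(16), np.int64(30), np.int64(11), 191), (416, np.int64(16), np.int64(28), np.int64(12), 191), (418, np.int64(16), np.int64(26), np.int64(12), 191), (420, np.int64(16), np.int64(24), np.int64(12), 192), (422, np.int64(16), np.int64(21), np.int64(10), 192), (424, np.int64(1
[... 6421 characters left out ...]
t64(-22), np.int64(-34), np.int64(10), 190), (470, np.int64(-22), np.int64(-35), np.int64(12), 188), (472, np.int64(-22), np.int64(-38), np.int64(12), 187), (474, np.int64(-22), np.int64(-40), np.int64(11), 186), (476, np.int64(-22), np.int64(-42), np.int64(12), 190), (478, np.int64(-22), np.int64(-44), np.int64(13), 190)]
[[97. 39. 38.]
 [96. 39. 37.]
 [96. 39. 38.]
 [95. 38. 36.]
 [94. 38. 37.]
 [93. 38. 37.]
 [92. 39. 38.]
 [91. 38. 37.]
 [90. 38. 37.]
 [90. 38. 38.]
 [89. 38. 36.]
 [88. 38. 37.]
 [87. 38. 37.]
 [86. 38. 38.]
 [85. 38. 38.]
 [85. 37. 35.]
 [85. 32. 18.]
 [84. 30. 12.]
 [83. 30. 12.]
 [82. 30. 12.]
 [81. 30. 12.]
 [80. 30. 13.]
 [79. 29. 10.]
 [78. 30. 12.]
 [77. 30. 12.]]
```

```bash
python3 -m crank '[[[3,30,0],0,255],[[6,65,0],0,255],[[10,95,0],0,255],[[12.5,110,0],0,255],[[12.5,110,40],0,255],[[12.5,110,80],0,255],[[12.5,110,120],0,255],[[12.5,110,150],0,255],[[12.5,110,170],0,255],[[12.5,110,170],0,255]]' 40
python3 - <<'E'
from h import *
c=shot('wrist','w3.png');w=cloud(c);np.set_printoptions(suppress=True,precision=4)
a=np.radians(-2);Rm=np.array([[np.cos(a),np.sin(a)],[-np.sin(a),np.cos(a)]]);o=np.array([.4587,-.1617])
F=w.copy();F[...,:2]=(w[...,:2]-o)@Rm.T
m=(F[...,2]>.052)&(F[...,2]<.082)&(abs(F[...,1]-.022)<.016)&(F[...,0]>.03)&(F[...,0]<.1)
P=F[m];print(len(P),np.percentile(P[:,0],[1,99,99.8]),np.percentile(P[:,1],[1,5,50,95,99]),np.median(P[:,2]))
def edges(v0,v1): 
    for v in range(v0,v1,25):
        r=F[v]; hi=(r[:,2]>.018)&(r[:,2]<.03)
        fe=r[hi&(r[:,1]>.03)&(r[:,1]<.065)];pd=r[hi&(r[:,1]>-.01)&(r[:,1]<.012)]
        print(v,np.median(r[:,0][hi]) if hi.any() else 0,fe[:,1].min() if len(fe) else 0,pd[:,1].max() if len(pd) else 0)
edges(60,300)
s=[get_state()['eef_pos'] for _ in range(2)];print(s)
E
```

```text
time: 4.9
eef_pos: [0.4549, -0.1384, 0.06]
tcp_rot: [1.0, -0.017, -0.003, -0.002]
contact_force: [-1.0, -0.3, -0.5]
opening: 0.205
finger_force: 39.7
5560 [0.0306 0.0747 0.0751] [0.0143 0.0151 0.024  0.0329 0.0337] 0.0663603858325171
60 0.08495699554129474 0.030109687921622143 0.011671192625244367
85 0 0 0
110 0.0609769018750562 0.03888474772343616 0
135 0.04814791390627371 0.038677117577181355 0.005432255051445627
160 0.034628239344676064 0.038703087980762635 0.005573717113558379
185 0.021059433507491503 0.03874424883434647 0.005546222345889917
210 0.005488045482653792 0.03885177062499559 0.0056255256538826565
235 -0.010448816299304343 0.03896677479057551 0.005539226434380233
260 -0.02761419956038473 0 0
285 -0.04435853472845773 0.06021539409507605 0
[array([ 0.4564, -0.1393,  0.0621]), array([ 0.4564, -0.1393,  0.0621])]
```

View pics/w3.png

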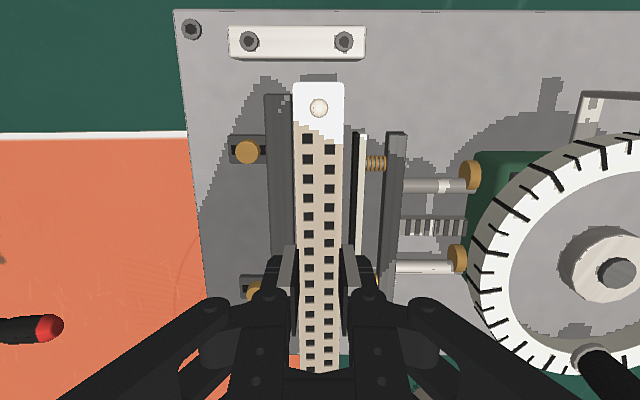

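```bash
python3 -m crank '[[[0,1.8,15],0,255],[[2,1.8,28],0,255],[[5,1.8,30],0,255],[[5,1.8,30],0,255]]' 40
python3 -m crank '[[[1,0,0],0,255],[[2,0,0],0,255],[[3,0,0],0,255],[[3,0,0],0,255]]'
python3 -m crank '[[[1,0,0],0,255],[[2,0,0],0,255],[[2,0,0],0,255]]'
```

```text
time: 5.35
eef_pos: [0.463, -0.1424, 0.0337]
tcp_rot: [1.0, -0.017, 0.0, 0.0]
contact_force: [0.3, -0.2, -1.0]
opening: 0.208
finger_force: 39.7
time: 5.75
eef_pos: [0.4656, -0.1426, 0.0337]
tcp_rot: [1.0, -0.017, 0.0, 0.0]
contact_force: [-0.2, 0.6, -0.4]
opening: 0.208
finger_force: 39.7
time: 6.05
eef_pos: [0.4674, -0.1426, 0.0334]
tcp_rot: [1.0, -0.017, 0.0, 0.0]
contact_force: [0.6, 0.1, -0.1]
opening: 0.207
finger_force: 39.7
```

```bash
python3 -m crank '[[[0,0,1],0,255],[[0,0,2],0,255],[[0,0,2],0,255]]'
python3 -m crank '[[[1,0,0],0,255],[[1,0,0],0,255],[[1,0,0],0,255]]'
```

```text
time: 6.35
eef_pos: [0.4674, -0.1426, 0.0313]
tcp_rot: [1.0, -0.017, 0.0, 0.0]
contact_force: [-0.4, 0.5, -0.5]
opening: 0.208
finger_force: 39.7
time: 6.65
eef_pos: [0.4683, -0.1426, 0.0313]
tcp_rot: [1.0, -0.017, -0.0, 0.0]
contact_force: [-0.5, -0.5, 0.5]
opening: 0.211
finger_force: 39.7
```

```bash
python3 - <<'E'
from h import *
c=shot('wrist');w=cloud(c);np.set_printoptions(suppress=True,precision=4)
a=np.radians(-2);Rm=np.array([[np.cos(a),np.sin(a)],[-np.sin(a),np.cos(a)]]);o=np.array([.4587,-.1617])
F=w.copy();F[...,:2]=(w[...,:2]-o)@Rm.T
m=(F[...,2]>.027)&(F[...,2]<.05)&(abs(F[...,1]-.022)<.013)&(F[...,0]>.03)&(F[...,0]<.1)
P=F[m];print(np.percentile(P[:,1],[1,99]),np.median(P[P[:,0]<.08][:,2]))
# profile along x at y=.022
q=(abs(F[...,1]-.022)<.004)&(F[...,0]>.07)&(F[...,0]<.1)
G=F[q];i=G[:,0].argsort();G=G[i][::4];print((G[:,[0,2]]*1000).round(0).astype(int).tolist())
E
```

```text
[0.01   0.0341] 0.038620842838946054
[[70, 38], [70, 38], [70, 39], [70, 39], [70, 40], [70, 40], [71, 38], [71, 39], [71, 39], [71, 39], [71, 40], [71, 38], [71, 39], [71, 39], [71, 39], [71, 40], [71, 38], [71, 39], [71, 39], [71, 39], [72, 40], [72, 38], [72, 39], [72, 39], [72, 39], [72, 40], [72, 38], [72, 39], [72, 39], [72, 39], [72, 40], [73, 38], [73, 39], [73, 39], [73, 40], [73, 40], [73, 39], [73, 39], [73, 39], [73, 39], [73, 40], [73, 38], [73, 39], [73, 39], [73, 40], [74, 40], [74, 38], [74, 39], [74, 39], [74, 39], [74, 40], [74, 39], [74, 39], [74, 39], [74, 39], [74, 40], [74, 38], [74, 39], [75, 39], [75, 39], [75, 40], [75, 38], [75, 38], [75, 39], [75, 39], [75, 40], [75, 39], [75, 39], [75, 39], [75, 40], [76, 38], [76, 38], [76, 43], [76, 44], [76, 39], [76, 40], [76, 40], [76, 45], [76, 39], [76, 39], [77, 45], [77, 45], [77, 38], [77, 39], [77, 40], [77, 45], [77, 46], [77, 38], [77, 39], [77, 40], [77, 46], [77, 47], [78, 47], [78, 40], [78, 45], [78, 46], [78, 47], [78, 39], [78, 44], [78, 46], [78, 46], [78, 46], [78, 39], [78, 40], [78, 45], [79, 46], [7
[... 2287 characters left out ...]
 [94, 37], [94, 36], [94, 38], [94, 38], [94, 37], [94, 37], [94, 36], [95, 38], [95, 38], [95, 37], [95, 37], [95, 36], [95, 38], [95, 37], [95, 37], [95, 37], [95, 36], [95, 38], [95, 38], [95, 37], [95, 37], [95, 37], [96, 39], [96, 38], [96, 37], [96, 37], [96, 37], [96, 36], [96, 38], [96, 38], [96, 37], [96, 37], [96, 36], [96, 38], [96, 38], [96, 37], [96, 37], [97, 37], [97, 38], [97, 38], [97, 37], [97, 37], [97, 36], [97, 39], [97, 38], [97, 37], [97, 37], [97, 36], [97, 36], [97, 38], [98, 37], [98, 37], [98, 37], [98, 36], [98, 38], [98, 38], [98, 37], [98, 37], [98, 37], [98, 38], [98, 37], [98, 37], [98, 36], [98, 36], [99, 38], [99, 37], [99, 37], [99, 37], [99, 36], [99, 37]]
```

```bash
python3 - <<'E'
from h import *
c=load('wrist')
cv2.imwrite('pics/w4.png',cv2.resize(c['frame'][0:200,200:440],None,fx=3,fy=3,interpolation=cv2.INTER_CUBIC))
E
```

```text
(no output)
```

View pics/w4.png

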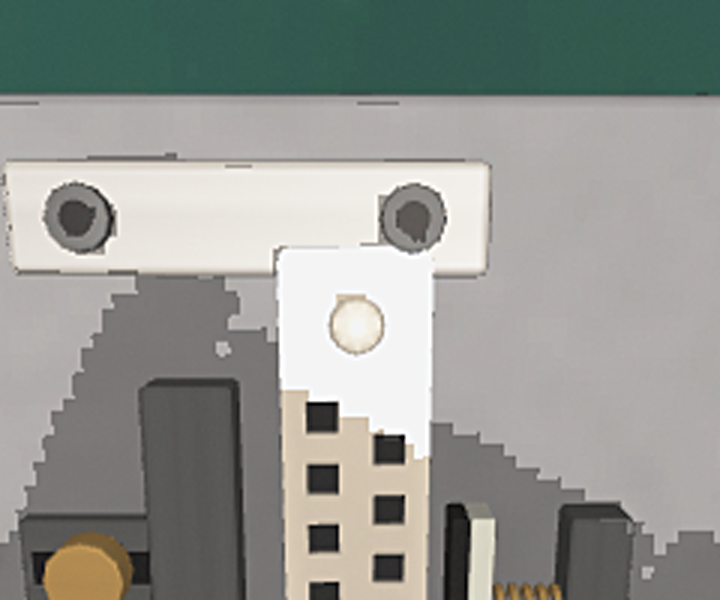

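```bash
python3 -m crank '[[[-5,-1.3,-2],0,255],[[-8,-1.3,0],0,255],[[-8,-1.3,2],0,255],[[-8,-1.3,4],0,255],[[-8,-1.3,4],0,255]]'
python3 -m crank '[[[0,0,1],0,255],[[0,0,1],0,255],[[0,0,1],0,255]]'
```

```text
time: 7.2
eef_pos: [0.4603, -0.1411, 0.0274]
tcp_rot: [1.0, -0.017, -0.0, -0.0]
contact_force: [-0.9, 0.4, 2.2]
opening: 0.211
finger_force: 39.9
time: 7.5
eef_pos: [0.4604, -0.141, 0.0273]
tcp_rot: [1.0, -0.017, -0.001, -0.0]
contact_force: [-3.5, 1.2, 9.2]
opening: 0.205
finger_force: 40.3
```

```bash
python3 -m crank '[[[0,0,-0.8],0,255],[[1,0,-0.8],0,255],[[2,0,-0.8],0,255],[[3,0,-0.8],0,255],[[3,0,-0.8],0,255]]'
python3 -m crank '[[[1,0,0],0,255],[[1,0,0],0,255],[[1,0,0],0,255]]'
python3 -m crank '[[[1,0,0],0,255],[[1,0,0],0,255],[[1,0,0],0,255]]'
```

```text
time: 8.0
eef_pos: [0.4636, -0.1413, 0.0273]
tcp_rot: [1.0, -0.017, 0.0, 0.0]
contact_force: [-2.0, 0.4, 5.7]
opening: 0.21
finger_force: 39.9
time: 8.3
eef_pos: [0.4645, -0.1413, 0.0273]
tcp_rot: [1.0, -0.017, 0.0, 0.0]
contact_force: [-2.4, -0.9, 6.3]
opening: 0.207
finger_force: 39.9
time: 8.6
eef_pos: [0.4647, -0.1413, 0.0273]
tcp_rot: [1.0, -0.017, -0.001, -0.0]
contact_force: [-5.1, -0.0, 7.7]
opening: 0.217
finger_force: 40.0
```

```bash
python3 -m crank '[[[0.6,0,0],0,255],[[0.6,0,0],0,255],[[0.6,0,0],0,255]]'
python3 -m crank '[[[0,0,-0.5],0,140],[[0,0,-0.5],0,140],[[0,0,-0.5],0,140],[[0,0,-0.5],0,140],[[0,0,-30],0,140],[[0,0,-70],0,140],[[0,0,-100],0,140],[[0,0,-100],0,140]]'
python3 - <<'E'
from h import *
c=shot('wrist','w5.png');w=cloud(c);np.set_printoptions(suppress=True,precision=4)
a=np.radians(-2);Rm=np.array([[np.cos(a),np.sin(a)],[-np.sin(a),np.cos(a)]]);o=np.array([.4587,-.1617])
F=w.copy();F[...,:2]=(w[...,:2]-o)@Rm.T
m=(F[...,2]>.0285)&(F[...,2]<.05)&(abs(F[...,1]-.022)<.014)&(F[...,0]>-.1)&(F[...,0]<.079)
r=rect(F[m][:,:2]);print(r,np.median(F[m][:,2]))
m=(abs(F[...,0])<.05)&(F[...,2]>.019)&(F[...,2]<.027)
fe=F[m&(F[...,1]>.03)&(F[...,1]<.05)];pd=F[m&(F[...,1]>-.002)&(F[...,1]<.014)]
print('fence',np.percentile(fe[:,1],[1,3]),'pad',np.percentile(pd[:,1],[97,99]))
E
```

```text
time: 8.9
eef_pos: [0.4647, -0.1412, 0.0272]
tcp_rot: [1.0, -0.017, -0.002, -0.0]
contact_force: [-7.0, -0.4, 8.9]
opening: 0.21
finger_force: 40.0
time: 9.7
eef_pos: [0.4692, -0.1428, 0.1323]
tcp_rot: [1.0, -0.017, 0.005, 0.002]
contact_force: [-0.2, 0.5, 1.1]
opening: 0.453
finger_force: 0.0
(-0.2831573486328125, 21.678802490234375, 158.2746124267578, 20.030681610107422, 0.029917623847723007) 0.03405317819866763
fence [0.0387 0.0389] pad [0.0055 0.0057]
```

View pics/w5.png

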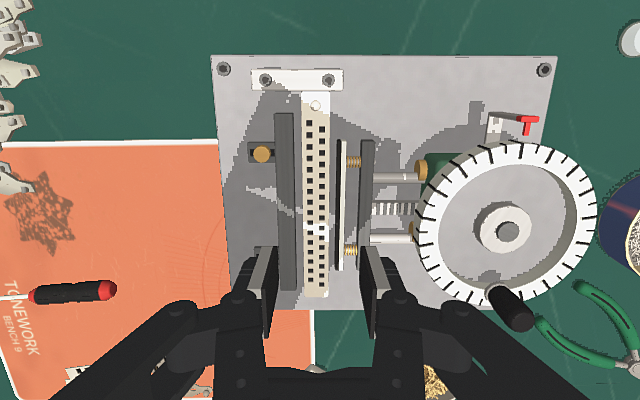

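```bash
python3 - <<'E'
from h import *
c=load('wrist');w=cloud(c);np.set_printoptions(suppress=True,precision=4)
d=np.hypot(w[...,0]-.4557,w[...,1]+.261)
m=(w[...,2]>.1)&(w[...,2]<.118)&(d<.065)&(d>.025)&(w[...,0]<.45)
g=w[m];print('grip',cv2.minEnclosingCircle((g[:,:2]*1000).astype(np.float32)),rect(g[:,:2]),np.median(g,0),len(g))
m=(abs(w[...,2]-.078)<.005)&(d<.062);P=w[m]
print('wheel',cv2.minEnclosingCircle((P[:,:2]*1000).astype(np.float32)),rect(P[:,:2]))
s=get_state();print(s['eef_pos'],s['tcp_rot'])
E
```

```text
grip ((411.10565185546875, -260.2475891113281), 8.513189315795898) (410.9462585449219, -260.1250915527344, 16.073047637939453, 16.01612091064453, 60.7752685546875) [ 0.413  -0.2587  0.1084] 781
wheel ((457.8124084472656, -262.5224304199219), 59.78096008300781) (454.75030517578125, -262.2906494140625, 113.58623504638672, 112.57257080078125, 42.11945724487305)
[ 0.4677 -0.1421  0.1296] [ 0.9998 -0.0174  0.0027  0.0014]
```

```bash
python3 -m crank '[[[-10,30,-20],0,120],[[-25,65,-20],0,120],[[-40,100,-20],0,120],[[-52,120,-20],0,120],[[-52,120,-20],0,120],[[-52,120,-20],0,120],[[-52,120,-20],0,120]]'
python3 - <<'E'
from h import *
import time
c=shot('wrist','w6.png');w=cloud(c)
g=w[(w[...,2]>.1)&(w[...,2]<.116)&(abs(w[...,0]-.411)<.012)&(abs(w[...,1]+.26)<.012)]
print(len(g),cv2.minEnclosingCircle((g[:,:2]*1000).astype(np.float32)) if len(g) else '',get_state()['eef_pos'])
E
```

```text
time: 10.45
eef_pos: [0.4097, -0.2582, 0.146]
tcp_rot: [1.0, -0.017, -0.001, -0.001]
contact_force: [0.6, 0.3, 0.9]
opening: 0.534
finger_force: 0.0
672 ((410.55572509765625, -261.2691345214844), 8.397856712341309) [ 0.4099062  -0.25819125  0.14630924]
```

```bash
python3 -m crank '[[[1,2.5,20],0,120],[[1,2.5,45],0,120],[[1,2.5,59],0,120],[[1,2.5,59],0,255],[[1,2.5,59],0,255],[[1,2.5,59],0,255],[[1,2.5,59],0,255],[[1,2.5,59],0,255],[[1,2.5,59],0,255]]' 40
```

```text
time: 11.4
eef_pos: [0.411, -0.2618, 0.0885]
tcp_rot: [1.0, -0.018, 0.0, 0.0]
contact_force: [1.9, 0.9, -3.2]
opening: 0.176
finger_force: 39.3
```

```bash
python3 -m crank '[[[0.2,-5.9,0],0,255],[[1.1,-11.7,0],0,255],[[2.8,-17.3,0],0,255],[[2.8,-17.3,0],0,255]]' 40
python3 -m crank '[[[2.4,-5.4,0],0,255],[[5.5,-10.4,0],0,255],[[9.3,-15,0],0,255],[[9.3,-15,0],0,255],[[9.3,-15,0],0,255]]' 40
cat > m.py <<'E'
from h import *
import sys
np.set_printoptions(suppress=True,precision=4)
c=shot('wrist',sys.argv[1]);w=cloud(c)
a=np.radians(-2);Rm=np.array([[np.cos(a),np.sin(a)],[-np.sin(a),np.cos(a)]]);o=np.array([.4587,-.1617])
F=w.copy();F[...,:2]=(w[...,:2]-o)@Rm.T
x,y,z=F[...,0],F[...,1],F[...,2]
m=(z>.029)&(z<.05)&(abs(y-.024)<.02)&(x>.0)&(x<.079)
print('comb y edges',np.percentile(F[m][:,1],[1,99]))
m=(abs(x)<.05)&(z>.019)&(z<.027)
fe=F[m&(y>.036)&(y<.05)];print('fence',np.percentile(fe[:,1],[1,3]))
for X in (0,.01,.02,.03,.04): # row profile of tops
    q=F[(abs(x-X)<.0015)&(y>-.04)&(y<.06)&(z>.019)&(z<.027)][:,1]; q=np.sort(q)
    b=np.nonzero(np.diff(q)>.0025)[0]; print(X,[(round(s[0]*1000,1),round(s[-1]*1000,1)) for s in np.split(q,b+1) if len(s)>1])
s=get_state();print(s['eef_pos'],s['contact_force'])
p=np.array(s['eef_pos'][:2])-[.4557,-.2612];print('grip deg',np.degrees(np.arctan2(p[1],p[0])),np.hypot(*p))
E
python3 m.py w7.png
```

```text
time: 11.8
eef_pos: [0.4141, -0.2465, 0.0885]
tcp_rot: [1.0, -0.017, 0.0, 0.003]
contact_force: [-0.4, -7.2, -4.8]
opening: 0.181
finger_force: 39.4
time: 12.3
eef_pos: [0.4235, -0.2318, 0.0885]
tcp_rot: [1.0, -0.017, -0.0, 0.002]
contact_force: [-1.3, -6.8, -3.6]
opening: 0.178
finger_force: 39.6
comb y edges [0.0156 0.0355]
fence [0.042  0.0423]
0 [(np.float64(-35.1), np.float64(-33.4)), (np.float64(-29.7), np.float64(-2.2)), (np.float64(9.0), np.float64(17.2)), (np.float64(42.2), np.float64(52.4))]
0.01 [(np.float64(-12.3), np.float64(-2.3)), (np.float64(9.2), np.float64(16.8)), (np.float64(42.0), np.float64(52.3))]
0.02 [(np.float64(-39.9), np.float64(-2.0)), (np.float64(9.1), np.float64(17.2)), (np.float64(41.9), np.float64(52.4))]
0.03 [(np.float64(-13.6), np.float64(17.1)), (np.float64(41.5), np.float64(52.2))]
0.04 [(np.float64(-12.2), np.float64(-2.4)), (np.float64(8.9), np.float64(17.0)), (np.float64(41.9), np.float64(52.4)), (np.float64(55.2), np.float64(60.0))]
[ 0.4235 -0.2319  0.0885] [-1.968  -5.9973 -4.2424]
grip deg 137.64615070633948 0.043554938229242814
```

View pics/w7.png

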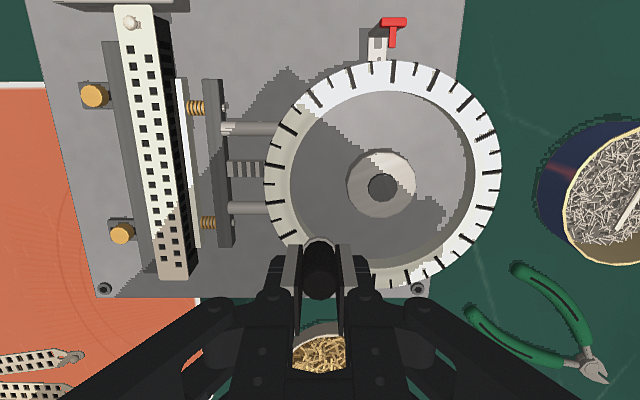

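```bash
cat > n.py <<'E'
from h import *
a=np.radians(-2);Rm=np.array([[np.cos(a),np.sin(a)],[-np.sin(a),np.cos(a)]]);o=np.array([.4587,-.1617])
out=[];fs=[];ps=[]
for k in range(6):
    c=shot('wrist');s=get_state();w=cloud(c)
    F=w.copy();F[...,:2]=(w[...,:2]-o)@Rm.T;x,y,z=F[...,0],F[...,1],F[...,2]
    r=(x>0)&(x<.07)
    cb=y[r&(z>.030)&(z<.045)&(abs(y-.025)<.02)]
    fb=y[r&(z>.020)&(z<.026)&(y>.044)&(y<.0545)&((abs(x-.01)<.02))]
    l=r&(x<.045)&(z>.0195)&(z<.027)
    pd=y[l&(y>.005)&(y<.036)]; ca=y[l&(y>-.016)&(y<.006)]
    out.append([*np.percentile(cb,[2,98]),np.percentile(fb,98),np.percentile(pd,2),np.percentile(ca,95)])
    fs.append(s['contact_force']);ps.append(s['eef_pos'])
p=np.mean(ps,0)[:2]-[.4557,-.2612];th=np.arctan2(p[1],p[0]);f=np.mean(fs,0)
print('comb lo/hi, fenceback, pad back, carr:',(np.mean(out,0)*1000).round(2),'phi %.1f r %.1f'%(180-np.degrees(th),np.hypot(*p)*1000),'Ftan %.1f Frad %.1f'%(-(f[0]*np.sin(th)-f[1]*np.cos(th)),f[0]*np.cos(th)+f[1]*np.sin(th)),'t',s['time'])
E
python3 n.py
python3 -m crank '[[[1.6,-1.7,0],0,255],[[3.4,-3.3,0],0,255],[[3.4,-3.3,0],0,255]]' 40 >/dev/null; python3 n.py
python3 -m crank '[[[1.8,-1.5,0],0,255],[[1.8,-1.5,0],0,255]]' 40 >/dev/null; python3 n.py
python3 -m crank '[[[1.9,-1.4,0],0,255],[[1.9,-1.4,0],0,255]]' 40 >/dev/null; python3 n.py
```

```text
comb lo/hi, fenceback, pad back, carr: [15.87 35.28 52.32  6.07  1.54] phi 42.4 r 43.6 Ftan 5.6 Frad -2.5 t 12.65
comb lo/hi, fenceback, pad back, carr: [17.23 36.63 52.33  6.73  1.35] phi 47.9 r 43.5 Ftan 7.2 Frad -2.7 t 13.25
comb lo/hi, fenceback, pad back, carr: [18.   37.34 52.34  6.92  1.22] phi 50.8 r 43.4 Ftan 7.6 Frad -2.5 t 13.75
comb lo/hi, fenceback, pad back, carr: [18.75 38.14 52.29  6.21  1.53] phi 53.8 r 43.4 Ftan 7.4 Frad -2.8 t 14.25
```

```bash

python3 -m crank '[[[1.9,-1.3,0],0,255],[[1.9,-1.3,0],0,255]]' 40 >/dev/null; python3 n.py
python3 -m crank '[[[2.1,-1.2,0],0,255],[[2.1,-1.2,0],0,255]]' 40 >/dev/null; python3 n.py
python3 -m crank '[[[2.1,-1.0,0],0,255],[[2.1,-1.0,0],0,255]]' 40 >/dev/null; python3 n.py
```

```text
comb lo/hi, fenceback, pad back, carr: [19.5  38.88 52.39  6.85  1.46] phi 56.8 r 43.4 Ftan 7.4 Frad -3.2 t 14.75
comb lo/hi, fenceback, pad back, carr: [19.56 38.93 52.28  6.82  1.88] phi 59.5 r 43.3 Ftan 9.1 Frad -3.4 t 15.25
comb lo/hi, fenceback, pad back, carr: [19.57 38.94 52.34  6.79  2.41] phi 62.2 r 43.3 Ftan 9.3 Frad -3.0 t 15.75
```

```bash

python3 -m crank '[[[2.1,-1.0,0],0,255],[[4.3,-1.9,0],0,255],[[7.3,-2.9,0],0,255],[[7.3,-2.9,0],0,255]]' 40 >/dev/null; python3 n.py
cat > rot.py <<'E'
from h import *
def strip(fr,c):
    t=np.radians(np.arange(0,360,.1)); ctr=np.array([.4557,-.2612])
    S=[]
    for r in (.049,.051,.053):
        P=np.stack([ctr[0]+r*np.cos(t),ctr[1]+r*np.sin(t),np.full(len(t),.078)],-1)
        q=proj(c,P).astype(np.float32)
        S.append(cv2.remap(cv2.cvtColor(fr,cv2.COLOR_BGR2GRAY),q[None,:,0],q[None,:,1],cv2.INTER_LINEAR)[0])
    return np.mean(S,0)
import sys
c=load('wrist');s=strip(c['frame'],c)
w=s[np.r_[3200:3600,0:700]].astype(float)  # -40..70 deg (far side)
w-=cv2.GaussianBlur(w[None],(0,0),40)[0]
a=np.arange(-40,70,.1);z=(w*np.exp(2j*np.pi*a/10)).sum();print('mark phase mod 10: %.2f deg (falls as wheel turns cw)'%((np.angle(z)/(2*np.pi)*10)%10),abs(z)/abs(w).sum())
cv2.imwrite('pics/rim.png',cv2.resize(c['frame'][10:130,300:500],None,fx=4,fy=4))
E
python3 rot.py
```

```text
comb lo/hi, fenceback, pad back, carr: [19.58 38.94 52.34  6.22  4.5 ] phi 72.0 r 43.3 Ftan 10.6 Frad -3.6 t 16.45
mark phase mod 10: 2.05 deg (falls as wheel turns cw) 0.5761072417370879
```

```bash
cat >> rot.py <<'E'
if len(sys.argv)>1:
    e=np.array(get_state()['eef_pos']);print(e)
    for n,p,dd in (('w7.png',(.4235,-.2319,.0885),1),):
        d=dict(c);d['origin']=np.array(c['origin'])+np.array(p)-e
        s=strip(cv2.imread('pics/'+n),d);w=s[np.r_[3200:3600,0:700]].astype(float);w-=cv2.GaussianBlur(w[None],(0,0),40)[0]
        z=(w*np.exp(2j*np.pi*a/10)).sum();print(n,'%.2f'%((np.angle(z)/(2*np.pi)*10)%10),abs(z)/abs(w).sum())
E
python3 rot.py 1
```

```text
mark phase mod 10: 2.05 deg (falls as wheel turns cw) 0.5761072417370879
[ 0.44231169 -0.22007055  0.08840657]
w7.png 0.46 0.5778312439851402
```

```bash

python3 -m crank '[[[2.3,-0.6,0],0,255],[[4.6,-1.0,0],0,255],[[4.6,-1.0,0],0,255]]' 40 >/dev/null; python3 n.py; python3 rot.py
```

```text
comb lo/hi, fenceback, pad back, carr: [19.6  38.94 52.23  5.23  5.33] phi 77.5 r 43.2 Ftan 12.1 Frad -3.8 t 17.05
mark phase mod 10: 6.72 deg (falls as wheel turns cw) 0.5637496476888083
```

```bash

python3 -m crank '[[[-1.2,0.1,0],0,255],[[-2.4,0.3,0],0,255],[[-2.4,0.3,0],0,255]]' 40
python3 -m crank '[[[-2.4,0.3,0],0,140],[[-2.4,0.3,0],0,140],[[-2.4,0.3,0],0,140],[[-2.4,0.3,0],0,140],[[-2.4,0.3,-5],0,140],[[-2.4,0.3,-30],0,140],[[-2.4,0.3,-70],0,140],[[-2.4,0.3,-100],0,140],[[-2.4,0.3,-100],0,140]]' 40
python3 - <<'E'
from h import *
c=shot('wrist','w8.png')
E
python3 rot.py
```

```text
time: 17.35
eef_pos: [0.4461, -0.2191, 0.0885]
tcp_rot: [1.0, -0.017, -0.001, 0.002]
contact_force: [-3.7, -4.6, -3.1]
opening: 0.177
finger_force: 39.7
time: 18.25
eef_pos: [0.4475, -0.2196, 0.1943]
tcp_rot: [1.0, -0.017, 0.005, 0.003]
contact_force: [0.8, -0.9, 0.8]
opening: 0.453
finger_force: 0.0
mark phase mod 10: 7.05 deg (falls as wheel turns cw) 0.5424527840965997
```

View pics/w8.png

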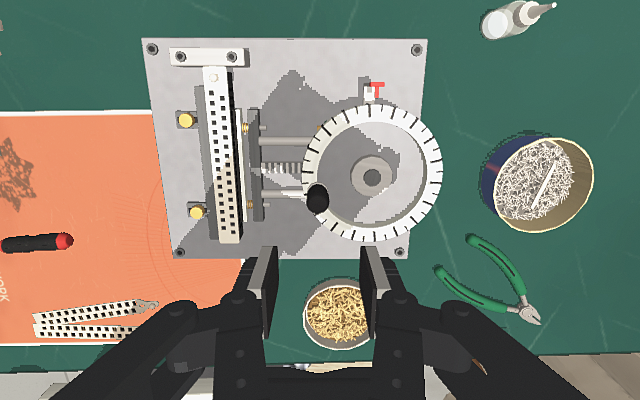

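```bash
python3 -m crank '[[[0,0,0],0,140],[[0,0,0],0,140],[[0,0,0],0,140]]' 40; python3 -c "
from plant import ctrl; print(ctrl.sign_off())"
```

```text
time: 18.6
eef_pos: [0.4439, -0.2171, 0.1865]
tcp_rot: [1.0, -0.017, -0.001, -0.001]
contact_force: [0.2, -0.4, -0.1]
opening: 0.452
finger_force: 0.0
the job is handed in; nothing more can be done
None
```

The job is handed in at 18.6 s: the comb sits against the end stop, clamped about 19.8° past the nip as measured from the rim marks, and the arm is clear of everything; sign-off gave no verdict.

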